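# Bed the steel bench plate in its wooden holder

## Robot

A 6-joint arm with a two-finger parallel gripper is mounted at the origin on the work surface. World frame = base frame: x ahead of the robot, y to its left, z up, the work surface at z = 0. Lengths are in mm, angles in rad, forces in N, time in s.
With the tool pointing down it reaches from about 275 to 750 mm from the base axis. Payload 10.2 kg.
Tool frame: the origin (TCP) lies between the finger pads; the fingertips stand 22 mm ahead of it and the grasp point (between the pads) lies 3 mm ahead of it; z points along the fingers, y is the line along which they close (so a half turn about z gives the same grasp; the last joint's range is limited). The gripper opens to 88 mm and grips with 3 to 60 N. Pads are 18 mm wide; open, the fingers measure 123 mm over their backs; the gripper's body (75 mm by 187 mm) begins 45 mm behind the grasp point.
Start: joints at [0.934, 0.313, 1.498, -0, 1.331, -0.223], TCP at [211.111, 480.691, 260.72] pointing down, gripper open.
Joint ranges: [-2.94, 2.94], [-0.97, 2.17], [0.19, 2.56], [-1.23, 4.37], [0.02, 3.11], [-2.88, 2.88]. Speed limits (rad/s): [2.39, 2.39, 3.01, 3.14, 3.14, 3.14].

## Interface

Orientations are given as a 3x3 rotation matrix whose columns are the frame's x, y, z axes.
In Python, from cell import sensors, eyes, ticket gives the robot as it stands. The module is installed in compiled form; this text tells all that it offers.
- The arm moves only by the tool send_rows, never from a script. Its argument "moves" is a list of rows, each a list of 6 numbers: the shift along the tool's x, y, z in cm, then the turn, a rotation vector about the tool's x, y, z in units of 6 degrees (1.0 is 6 degrees). In form: [[dx, dy, dz, rx, ry, rz], ...]. A call has 1 to 20 rows; each row is the pose to reach, as a shift and turn from the pose commanded when the call began, along the tool's axes at that moment; what a row does not reach only later rows make up. A row lasts 1/12 s, in which the tool goes at most 41.7 mm and 7.16 degrees, less where a joint would pass 70% of its speed; a pose out of reach is approached as far as the arm can. A call with a gripper value outside its range is refused whole. "grip" is the gripper command: -1 is shut, 1 is fully open, values between are in proportion, set as the call begins (left out, the last holds). The fingers move at their own pace and stop on an object; "squeeze" is the grip in N (left out, the last holds). Time passes only in rows, so rows that repeat a pose let the fingers close. It gives the time, the measured TCP pose, the force, the opening and the grip force at its end, in the units of the state.
- sensors.observe(): the state, without advancing time (a new reading comes with each control period).
- eyes.camera(name): name is "side" or "top"; returns a dict with "pixels" (384x512x3 uint8, blue, green, red), "fx", "fy", "cx", "cy" (pixels), "R" (3x3) and "t" (3): a world point X has camera coordinates R X + t. Camera axes: x right, y down, z forward; pixel columns grow to the right and rows downward; lengths in mm; the calibration is good to about 2 mm. A picture is of the moment at which its call begins. There is no depth.
- ticket.sign_off(): hands the job in; it is judged then, once.
The state is a dict: "clock": time; "qpos": joint angles; "qvel": joint speeds; "effort": joint torques, N m; "position": TCP position; "eef_rot": TCP orientation; "wrist_force": force on the tool from outside, world axes, zero at the start; "ft_torque": the same for the moment, N m; "grip_width": opening from 0.0 (shut) to 1.0 (fully open); "finger_force": force on a finger pad.
Only numpy, scipy, OpenCV 4.12 (cv2) and the standard library are available. Lean on these libraries where they do the work, as an engineer would, in place of code of your own. Each camera call takes 0.05 s, during which the arm holds its last target. There are 200 camera calls.

## Task

Pick up the steel bench plate and set it down flat on the wooden rim of its holder, lined up with the pocket but with its middle about 40 mm to one side of the pocket's; then keep it lightly in touch with the rim and slide it across until you feel it drop into the pocket. Leave it fully home, lying flat, and let go. Never press the plate on the rim with more than 40 N, which bruises the wood, and leave the other things on the bench where they are.

Things in the scene. Friction and masses are not known exactly. Their poses are not given: they have to be found in the camera images.
- plate: Loose flat block of bare steel, 84 (own x) x 60 (own y) x 14 (z) mm, about 0.55 kg (0.45 to 0.65), lying on the bench. Origin: centre of its underside, z up. Take it from above across the 60 mm width (fingers closing along its y).
- holder: Low wooden holder screwed down to the bench, it does not give. A pale plinth 200 (own x) x 145 (own y) x 22 (z) mm carries four dark flat-topped battens, 5 mm high on a 2 mm felt lining, that frame a shallow rectangular pocket. Battens: 40 mm wide at the two x ends, 28 mm along the two y sides. Origin: centre of the plinth's underside on the bench, z up.
- rim (a point): Point straight above the plinth's centre at the height of the rim (the batten tops), 29 mm above the bench. It is NOT the pocket's exact centre: the battens were nailed on by eye, so the pocket's centre lies up to 10 mm from this point along holder x and also up to 7 mm along holder y, unmeasured, to be found by feel.
- floor (a point): Point straight above the plinth's centre at the height of the pocket's floor, 24 mm above the bench: the pocket is 5 mm deep, so the seated plate stands 9 mm proud. The pocket is 87 (holder x) x 63 (holder y) mm, upright-sided, sharp-edged, square to the plinth: 1.5 mm play all round the plate, which fits either way round.
- hammer: Bystander: hammer with a wooden handle, lying on the bench. Leave it alone.
- mallet: Bystander: wooden mallet lying on the bench. Leave it alone.
- basket: Bystander: white plastic basket of steel punches, 150 x 130 x 50 mm. Leave it alone.
- rosette: Bystander: hexagonal copper piece, 72 mm across, 4 mm thick, lying on the bench. Leave it alone.
There are look-alikes about, which are no part of the job. Several things have the shape of the plate; the one meant has the colours described above. What is shaped like the holder but purple is not meant.

How it is judged (in metres and radians):
On the way, in this order (a step that is already met when the one before it is completed fails the run):
1. the plate rests flat on the holder's rim, its centre more than 24 mm to one side of the holder's centre (z of plate in the frame of holder between 0.027 and 0.0315 m and angle between plate's own z axis and vertical below 0.06 rad and horizontal distance between plate and holder between 0.024 and 0.08 m and contact force between plate and holder above 0.5 N), for 0.1 s.
2. the plate crosses the rim in contact: it bears on the holder, not yet down in the pocket, while its centre passes 16 to 22 mm from the holder's centre (z of plate in the frame of holder between 0.0262 and 0.0315 m and horizontal distance between plate and holder between 0.016 and 0.022 m and contact force between plate and holder above 0.3 N).
3. the plate has dropped into the pocket (z of plate in the frame of holder below 0.0258 m and horizontal distance between plate and holder below 0.0155 m), for 0.1 s.
At the end, for the whole second after the job is handed in: The plate lies on the pocket's floor (its underside within 1.5 mm of it), level within 0.025 rad, its long side along the pocket within 0.1 rad, its centre within 15.5 mm of the holder's centre, at rest and released (z of plate in the frame of holder between 0.0225 and 0.0255 m and horizontal distance between plate and holder below 0.0155 m and angle between plate's own z axis and vertical below 0.025 rad and angle between the x axis of plate and the x axis of holder, either way round below 0.1 rad and linear speed of plate below 0.01 m/s); the robot touches nothing.
It fails at once if the plate bears on the holder with more than 40 N while it is still on the rim (contact force between plate and holder above 40 N and z of plate in the frame of holder above 0.0265 m).
It fails at once if a bystander is moved by more than 20 mm (distance of any of hammer, mallet, basket, rosette from where it was at the start of the episode above 0.02 m).
It also fails if it takes over 72 s, if anything falls off the work surface, if the arm or the gripper's body presses on something with over 40 N, if the wrist force passes 120 N, or if a joint passes its speed limit or range.

## Working session

There is one attempt and no reset: what is moved stays moved. The work goes in short steps, Python scripts to look and compute and a tool call to move; the robot and the scene stay as the last step left them, time stands still between calls to the robot, and variables do not carry over. Pictures are saved under pics/ and viewed, at most 10 in all, crops included, and the job is handed in when it is done.

Besides the shell and the picture viewer there is one more tool, called after "Emit:" in YAML: its name, and indented under it one key for each argument. send_rows: Moves the arm, as the interface text tells. Its arguments: {"type":"object","properties":{"moves":{"type":"array","items":{"type":"array","items":{"type":"number"}}},"grip":{"type":"number"},"squeeze":{"type":"number"}},"required":["moves"]}

```bash
mkdir -p pics
python3 - <<'E'
from cell import sensors, eyes, ticket
import cv2,numpy as np,pickle
for n in ("top","side"):
    c=eyes.camera(n); cv2.imwrite(f"pics/{n}0.png",c["pixels"]); pickle.dump(c,open(n+".pkl","wb"))
    print(n,c["fx"],c["fy"],c["cx"],c["cy"],np.round(c["R"],3).tolist(),np.round(c["t"],1))
s=sensors.observe();print({k:np.round(v,3).tolist() for k,v in s.items()})
E
```

```text
top 422.1134404670695 422.1134404670695 254.96736439824954 189.62490917774477 [[-0.022, -1.0, 0.004], [-0.992, 0.022, -0.122], [0.122, -0.007, -0.993]] [  15.8  526.2 1423.5]
side 366.119797147086 366.119797147086 253.26335979414392 189.99094273394368 [[0.856, -0.516, 0.001], [-0.387, -0.643, -0.66], [0.341, 0.565, -0.751]] [-458.   230.2  994.3]
{'clock': 0.1, 'qpos': [0.934, 0.313, 1.498, -0.0, 1.331, -0.223], 'qvel': [0.001, -0.002, -0.003, 0.001, -0.001, -0.001], 'effort': [0.004, -40.281, -25.265, 0.07, 0.034, -0.0], 'position': [211.018, 480.541, 260.256], 'eef_rot': [[-0.916, 0.402, -0.001], [0.402, 0.916, -0.001], [0.0, -0.001, -1.0]], 'wrist_force': [-0.55, -0.051, 0.074], 'ft_torque': [0.018, 0.011, -0.025], 'finger_force': 0.0, 'grip_width': 1.0}
```

View pics/top0.png

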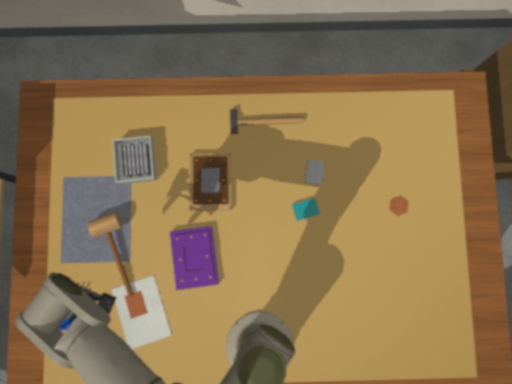

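View pics/side0.png

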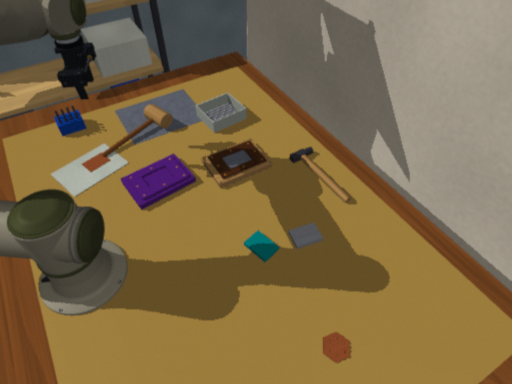

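The top view shows the holder (dark battens, pale plinth) at about (210,181) and the purple decoy at (195,257). There are two plate candidates: grey at (315,172) and teal at (306,208). The grey patch at (210,180) looks like the pocket's felt. The grey block at (315,172) fits bare steel, so I'll confirm it in one enlarged crop.

```bash
cat > h.py <<'E'
import numpy as np,cv2
def cast(c,uv,z):
    uv=np.atleast_2d(uv).astype(float)
    d=np.c_[(uv[:,0]-c["cx"])/c["fx"],(uv[:,1]-c["cy"])/c["fy"],np.ones(len(uv))]@c["R"]
    o=-c["R"].T@c["t"]
    return o+d*((z-o[2])/d[:,2])[:,None]
def proj(c,X):
    p=np.atleast_2d(X)@c["R"].T+c["t"]
    return np.c_[p[:,0]/p[:,2]*c["fx"]+c["cx"],p[:,1]/p[:,2]*c["fy"]+c["cy"]]
E
python3 - <<'E'
import pickle,cv2,numpy as np
from h import *
c=pickle.load(open("top.pkl","rb"));s=pickle.load(open("side.pkl","rb"))
t=c["pixels"]
a=cv2.resize(t[140:225,185:335],None,fx=5,fy=5,interpolation=cv2.INTER_NEAREST)
b=cv2.resize(s["pixels"][135:260,200:335],(0,0),fx=4,fy=4,interpolation=cv2.INTER_NEAREST)
cv2.imwrite("pics/cropt.png",a);cv2.imwrite("pics/crops.png",b)
for y,x in((172,315),(180,210),(208,306),(160,205),(155,195),(150,250),(172,330),(192,195),(208,210)):print(x,y,t[y,x])
E
```

```text
315 172 [112 112 114]
210 180 [83 81 83]
306 208 [106 110  43]
205 160 [32 55 83]
195 155 [ 75 114 146]
250 150 [ 64 107 130]
330 172 [ 66 109 131]
195 192 [29 47 68]
210 208 [ 62  95 119]
```

View pics/cropt.png

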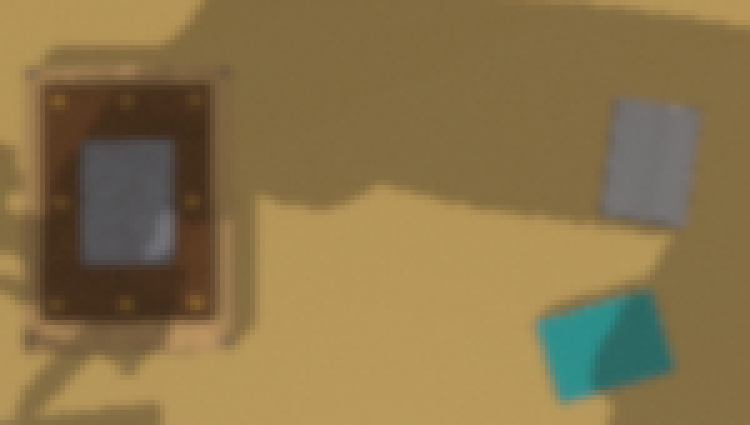

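View pics/crops.png

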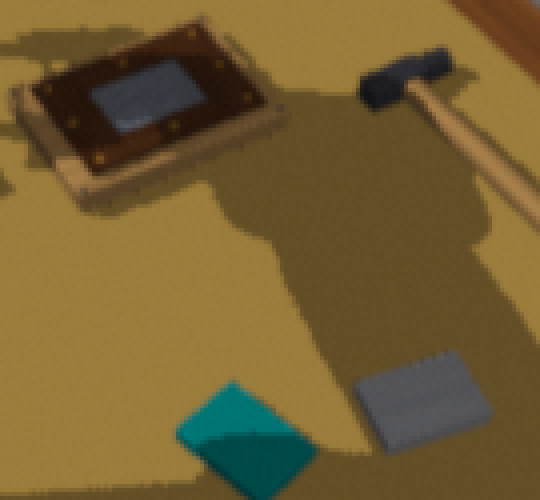

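The crops confirm it: the plain grey block at top-crop (650,162) is the steel plate, and the teal one is a look-alike. The bluish patch at crop (127,200) is the pocket floor. Next I'll measure.

```bash
cat > m.py <<'E'
import pickle,cv2,numpy as np
from h import *
def big(m,near):
    cs,_=cv2.findContours(m.astype(np.uint8),cv2.RETR_EXTERNAL,cv2.CHAIN_APPROX_NONE)
    cs=[k for k in cs if cv2.contourArea(k)>30*36 and cv2.pointPolygonTest(k,near,False)>=0]
    return max(cs,key=cv2.contourArea)
def run(c,pts,K=6):
    im=cv2.resize(c["pixels"],None,fx=K,fy=K,interpolation=cv2.INTER_CUBIC).astype(int)
    B,G,R=im[...,0],im[...,1],im[...,2]
    for name,m,z,p in (("plate",(R-B<25)&(R>60)&(abs(R-B)<25),14,pts[0]),("felt",(R-B<14),24,pts[1]),("batten",(R+G+B<265)|(R-B<14),29,pts[1])):
        k=big(m,(p[0]*K,p[1]*K)).reshape(-1,2)
        W=cast(c,(k+.5)/K-.5,z)[:,:2].astype(np.float32)
        (x,y),(w,h),a=cv2.minAreaRect(W); M=cv2.moments(W.reshape(-1,1,2))
        print(name,"rect",np.round([x,y,w,h,a],1),"cen",np.round([M["m10"]/M["m00"],M["m01"]/M["m00"]],1),"area",round(cv2.contourArea(W)))
E
python3 - <<'E'
from m import *
c=pickle.load(open("top.pkl","rb"));s=pickle.load(open("side.pkl","rb"))
run(c,[(315,172),(210,180)]);run(s,[(306,235),(237,158)])
# plinth corner dots
q=np.array([[33,73],[224,73],[30,340],[228,340]])/5+[185,140]-.4
print(cast(c,q,22)[:,:2].round(1).tolist(),cast(c,q,22).mean(0).round(1))
E
```

```text
plate rect [ 586.4 -206.4   59.4   84.1   79.9] cen [ 586.3 -206.4] area 4790
felt rect [565.1 159.4  63.7  87.5  89.6] cen [564.9 159.7] area 5320
batten rect [5.632e+02 1.620e+02 1.769e+02 1.318e+02 5.000e-01] cen [563.8 159.1] area 20947
plate rect [ 583.8 -210.7   67.1   88.2   79.6] cen [ 583.6 -210.9] area 5668
felt rect [565.2 162.   65.3  89.3  89.6] cen [565.4 162.6] area 5420
batten rect [ 474.3  673.7 2513.  1345.9   79.8] cen [460.1 875.5] area 1620428
[[657.7, 224.9], [654.8, 91.0], [470.0, 227.7], [467.0, 91.0]] [562.4 158.6  22. ]
```

```bash
cat > g.py <<'E'
import sys,numpy as np
from cell import sensors
from scipy.spatial.transform import Rotation as Ro
def goal(x,y,z,yaw):  # yaw of tool y axis, deg; tool pointing down
    s=sensors.observe();R=np.array(s["eef_rot"]);p=np.array(s["position"])
    a=np.deg2rad(yaw);Y=np.array([np.cos(a),np.sin(a),0]);Z=np.array([0,0,-1.]);T=np.c_[np.cross(Y,Z),Y,Z]
    print("t",round(s["clock"],2),"pos",p.round(2),"F",np.round(s["wrist_force"],2),"grip",s["grip_width"],s["finger_force"])
    print("shift cm",(R.T@(np.array([x,y,z])-p)/10).round(3),"rot",(Ro.from_matrix(R.T@T).as_rotvec(degrees=True)/6).round(3))
    print("world xyz 1mm in cm:",(R.T/10).round(4).T.tolist(), "tilt",(np.rad2deg(R[:2,2])).round(2))
if __name__=="__main__": goal(*map(float,sys.argv[1:5]))
E
python3 g.py 586.4 -206.4 100 79.9
```

```text
t 0.1 pos [211.02 480.54 260.26] F [-0.55 -0.05  0.07] grip 1.0002711858859734 0.0
shift cm [-61.997 -47.783  16.06 ] rot [-0.009 -0.003 -2.269]
world xyz 1mm in cm: [[-0.0916, 0.0402, -0.0001], [0.0402, 0.0916, -0.0001], [0.0, -0.0001, -0.1]] tilt [-0.04 -0.05]
```

Emit:
send_rows:
  moves:
    - [-62,-47.8,16.06,0,0,-2.27]
    - [-62,-47.8,16.06,0,0,-2.27]
    - [-62,-47.8,16.06,0,0,-2.27]
    - [-62,-47.8,16.06,0,0,-2.27]
    - [-62,-47.8,16.06,0,0,-2.27]
    - [-62,-47.8,16.06,0,0,-2.27]
    - [-62,-47.8,16.06,0,0,-2.27]
    - [-62,-47.8,16.06,0,0,-2.27]
    - [-62,-47.8,16.06,0,0,-2.27]
    - [-62,-47.8,16.06,0,0,-2.27]
    - [-62,-47.8,16.06,0,0,-2.27]
    - [-62,-47.8,16.06,0,0,-2.27]
    - [-62,-47.8,16.06,0,0,-2.27]
    - [-62,-47.8,16.06,0,0,-2.27]
    - [-62,-47.8,16.06,0,0,-2.27]
    - [-62,-47.8,16.06,0,0,-2.27]
    - [-62,-47.8,16.06,0,0,-2.27]
    - [-62,-47.8,16.06,0,0,-2.27]
    - [-62,-47.8,16.06,0,0,-2.27]
    - [-62,-47.8,16.06,0,0,-2.27]
  grip: 1
  squeeze: 45

```text
clock: 1.77
position: [587.3, -210.5, 98.3]
eef_rot: [[-0.984, 0.178, -0.001], [0.178, 0.984, -0.0], [0.001, -0.0, -1.0]]
wrist_force: [-0.3, 0.5, -0.1]
grip_width: 1.003
finger_force: 0.0
```

```bash
python3 g.py 586.4 -206.4 29.5 79.9
```

```text
t 1.77 pos [ 587.32 -210.52   98.3 ] F [-0.29  0.5  -0.07] grip 1.0028422094519651 0.0
shift cm [0.161 0.391 6.879] rot [-0.003 -0.005 -0.026]
world xyz 1mm in cm: [[-0.0984, 0.0178, -0.0001], [0.0178, 0.0984, -0.0], [0.0001, -0.0, -0.1]] tilt [-0.03 -0.01]
```

Emit:
send_rows:
  moves:
    - [0,0,2,0,0,0]
    - [0,0,4,0,0,0]
    - [0,0,4,0,0,0]
    - [0,0,4,0,0,0]
    - [0,0,4,0,0,0]

```text
clock: 2.18
position: [587.0, -206.3, 61.2]
eef_rot: [[-0.985, 0.175, 0.001], [0.175, 0.985, -0.001], [-0.001, -0.0, -1.0]]
wrist_force: [1.0, 0.4, 0.6]
grip_width: 0.997
finger_force: 0.0
```

```bash
python3 g.py 586.4 -206.4 29.5 79.9
```

```text
t 2.18 pos [ 586.96 -206.28   61.15] F [1.   0.36 0.63] grip 0.9969342455467154 0.0
shift cm [ 0.057 -0.02   3.165] rot [-0.004  0.01   0.005]
world xyz 1mm in cm: [[-0.0985, 0.0175, 0.0001], [0.0175, 0.0985, -0.0001], [-0.0001, -0.0, -0.1]] tilt [ 0.05 -0.03]
```

Emit:
send_rows:
  moves:
    - [0.05,0,1.5,0,0,0]
    - [0.05,0,3.0,0,0,0]
    - [0.05,0,3.0,0,0,0]
    - [0.05,0,3.0,0,0,0]
    - [0.05,0,3.0,0,0,0]
    - [0.05,0,3.0,0,0,0]

```text
clock: 2.68
position: [586.7, -206.4, 31.6]
eef_rot: [[-0.985, 0.175, 0.002], [0.175, 0.985, -0.001], [-0.002, -0.001, -1.0]]
wrist_force: [0.6, 0.6, -0.8]
grip_width: 0.998
finger_force: 0.0
```

```bash
python3 g.py 586.4 -206.4 29.5 79.9
python3 - <<'E'
from cell import eyes
import cv2
c=eyes.camera("side");cv2.imwrite("pics/s1.png",cv2.resize(c["pixels"][150:290,230:400],None,fx=4,fy=4))
E
```

```text
t 2.68 pos [ 586.69 -206.42   31.57] F [ 0.65  0.56 -0.76] grip 0.9975168202393659 0.0
shift cm [ 0.029 -0.003  0.207] rot [-0.007  0.019  0.003]
world xyz 1mm in cm: [[-0.0985, 0.0175, 0.0002], [0.0175, 0.0985, -0.0001], [-0.0002, -0.0001, -0.1]] tilt [ 0.11 -0.06]
```

View pics/s1.png

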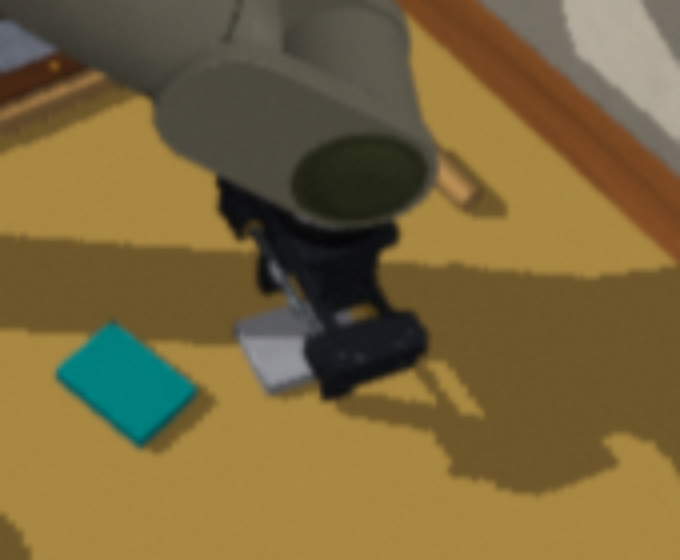

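The fingers straddle the plate, with the near finger at (365,350) and the plate's end showing at (280,350). I'll close on it now.

Emit:
send_rows:
  moves:
    - [0.03,0,0.08,0,0,0]
    - [0.03,0,0.08,0,0,0]
    - [0.03,0,0.08,0,0,0]
    - [0.03,0,0.08,0,0,0]
    - [0.03,0,0.08,0,0,0]
    - [0.03,0,0.08,0,0,0]
    - [0.03,0,0.08,0,0,0]
    - [0.03,0,0.08,0,0,0]
  grip: -1
  squeeze: 45

```text
clock: 3.4
position: [585.8, -206.3, 29.4]
eef_rot: [[-0.985, 0.175, 0.0], [0.175, 0.985, -0.0], [-0.0, -0.0, -1.0]]
wrist_force: [-0.8, -1.3, 0.3]
grip_width: 0.669
finger_force: 45.0
```

```bash
python3 g.py 586.4 -206.4 29.5 79.9
```

```text
t 3.4 pos [ 585.81 -206.28   29.39] F [-0.78 -1.31  0.3 ] grip 0.668986457317778 44.99911308288574
shift cm [-0.06  -0.001 -0.011] rot [-0.003  0.001  0.002]
world xyz 1mm in cm: [[-0.0985, 0.0175, 0.0], [0.0175, 0.0985, -0.0], [-0.0, -0.0, -0.1]] tilt [ 0.01 -0.02]
```

Emit:
send_rows:
  moves:
    - [0,0,-1.5,0,0,0]
    - [0,0,-4,0,0,0]
    - [0,0,-6.5,0,0,0]
    - [0,0,-7,0,0,0]
    - [0,0,-7,0,0,0]
    - [0,0,-7,0,0,0]

```text
clock: 3.9
position: [585.1, -205.7, 97.7]
eef_rot: [[-0.985, 0.175, -0.002], [0.175, 0.985, 0.001], [0.002, 0.001, -1.0]]
wrist_force: [-0.2, -0.1, -5.0]
grip_width: 0.673
finger_force: 45.0
```

```bash
python3 g.py 565 119 80 89.6
```

```text
t 3.9 pos [ 585.13 -205.66   97.67] F [-0.2  -0.13 -4.96] grip 0.6732487498566069 44.99799191951752
shift cm [ 7.665 31.61   1.814] rot [ 0.011 -0.021 -1.615]
world xyz 1mm in cm: [[-0.0985, 0.0175, -0.0002], [0.0175, 0.0985, 0.0001], [0.0002, 0.0001, -0.1]] tilt [-0.12  0.08]
```

Emit:
send_rows:
  moves:
    - [0.5,2,0,0,0,-0.1]
    - [1.1,4.5,0.1,0,0,-0.2]
    - [1.7,7,0.3,0,0,-0.4]
    - [2.4,10,0.5,0,0,-0.5]
    - [3.2,13,0.7,0,0,-0.7]
    - [3.9,16,0.9,0,0,-0.8]
    - [4.6,19,1.1,0,0,-1]
    - [5.3,22,1.3,0,0,-1.15]
    - [6.1,25,1.5,0,0,-1.3]
    - [6.7,27.5,1.7,0,0,-1.4]
    - [7.2,29.5,1.9,0,0,-1.5]
    - [7.5,30.9,2,0,0,-1.6]
    - [7.66,31.6,2,0,0,-1.62]
    - [7.66,31.6,2,0,0,-1.62]
    - [7.66,31.6,2,0,0,-1.62]
    - [7.66,31.6,2,0,0,-1.62]

```text
clock: 5.23
position: [565.7, 117.4, 78.8]
eef_rot: [[-1.0, 0.008, -0.001], [0.008, 1.0, -0.0], [0.001, -0.0, -1.0]]
wrist_force: [1.2, 0.9, -5.5]
grip_width: 0.675
finger_force: 45.0
```

```bash
python3 g.py 565 119 58.4 89.6
python3 - <<'E'
from cell import eyes
import cv2
c=eyes.camera("top");cv2.imwrite("pics/t1.png",cv2.resize(c["pixels"][135:235,150:270],None,fx=5,fy=5))
c=eyes.camera("side");cv2.imwrite("pics/s2.png",cv2.resize(c["pixels"][80:210,150:320],None,fx=4,fy=4))
E
```

```text
t 5.23 pos [565.7  117.44  78.84] F [ 1.15  0.85 -5.48] grip 0.6746431341199506 44.99794542789459
shift cm [0.069 0.156 2.044] rot [-0.002 -0.007 -0.005]
world xyz 1mm in cm: [[-0.1, 0.0008, -0.0001], [0.0008, 0.1, -0.0], [0.0001, -0.0, -0.1]] tilt [-0.04 -0.01]
```

View pics/s2.png

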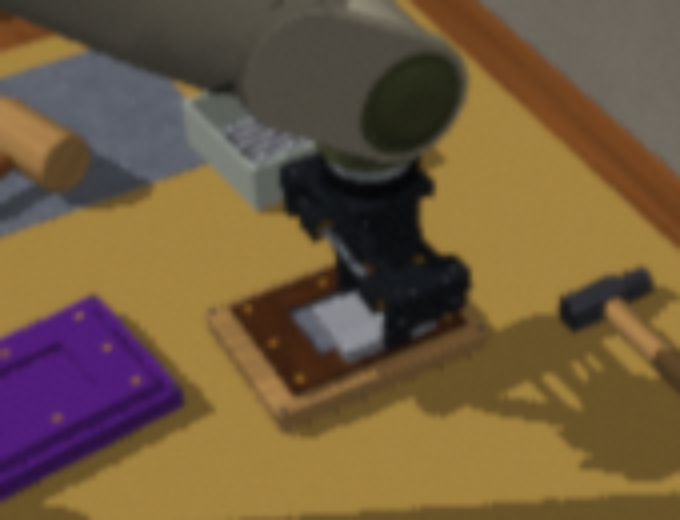

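The plate hangs level over the near side of the rim at about (345,320). Now lowering gently.

Emit:
send_rows:
  moves:
    - [0.05,0.1,0.7,0,0,0]
    - [0.05,0.1,1.4,0,0,0]
    - [0.05,0.1,1.8,0,0,0]
    - [0.05,0.1,1.9,0,0,0]
    - [0.05,0.1,1.9,0,0,0]
    - [0.05,0.1,1.9,0,0,0]
    - [0.05,0.1,1.9,0,0,0]

```text
clock: 5.92
position: [565.4, 119.4, 60.6]
eef_rot: [[-1.0, 0.006, 0.001], [0.006, 1.0, -0.0], [-0.001, -0.0, -1.0]]
wrist_force: [-0.7, 0.4, -5.0]
grip_width: 0.674
finger_force: 45.0
```

```bash
python3 g.py 565 119 58.4 89.6
```

```text
t 5.92 pos [565.42 119.42  60.56] F [-0.69  0.37 -4.99] grip 0.6739549295479056 44.997979402542114
shift cm [ 0.042 -0.042  0.215] rot [-0.     0.005  0.005]
world xyz 1mm in cm: [[-0.1, 0.0006, 0.0001], [0.0006, 0.1, -0.0], [-0.0001, -0.0, -0.1]] tilt [ 0.03 -0.  ]
```

Emit:
send_rows:
  moves:
    - [0.04,0,0.05,0,0,0]
    - [0.04,0,0.1,0,0,0]
    - [0.04,0,0.15,0,0,0]
    - [0.04,0,0.18,0,0,0]
    - [0.04,0,0.18,0,0,0]
    - [0.04,0,0.18,0,0,0]

```text
clock: 6.42
position: [564.9, 119.4, 58.5]
eef_rot: [[-1.0, 0.006, 0.0], [0.006, 1.0, 0.0], [-0.0, 0.0, -1.0]]
wrist_force: [0.2, -0.7, -4.6]
grip_width: 0.672
finger_force: 45.0
```

Emit:
send_rows:
  moves:
    - [0,0,0.02,0,0,0]
    - [0,0,0.03,0,0,0]
    - [0,0,0.03,0,0,0]
    - [0,0,0.03,0,0,0]

```text
clock: 6.75
position: [564.9, 119.4, 58.4]
eef_rot: [[-1.0, 0.006, 0.0], [0.006, 1.0, -0.0], [-0.0, -0.0, -1.0]]
wrist_force: [0.1, 0.4, -3.5]
grip_width: 0.676
finger_force: 45.0
```

Emit:
send_rows:
  moves:
    - [0,0,0.02,0,0,0]
    - [0,0,0.03,0,0,0]
    - [0,0,0.03,0,0,0]
    - [0,0,0.03,0,0,0]

```text
clock: 7.08
position: [564.9, 119.4, 58.3]
eef_rot: [[-1.0, 0.006, 0.0], [0.006, 1.0, -0.0], [-0.0, -0.0, -1.0]]
wrist_force: [-3.1, 0.1, 1.9]
grip_width: 0.668
finger_force: 45.0
```

About 7 N on the rim. Sliding along +y.

Emit:
send_rows:
  moves:
    - [0,0,0,0,0,0]
    - [0,0,0,0,0,0]
    - [0,0.1,0,0,0,0]
    - [0,0.2,0,0,0,0]
    - [0,0.3,0,0,0,0]
    - [0,0.4,0,0,0,0]
    - [0,0.5,0,0,0,0]
    - [0,0.6,0,0,0,0]
    - [0,0.7,0,0,0,0]
    - [0,0.8,0,0,0,0]
    - [0,0.9,0,0,0,0]
    - [0,1.0,0,0,0,0]

```text
clock: 8.08
position: [565.3, 129.3, 58.2]
eef_rot: [[-1.0, 0.006, 0.001], [0.006, 1.0, -0.0], [-0.001, -0.0, -1.0]]
wrist_force: [0.4, -4.8, 3.2]
grip_width: 0.67
finger_force: 45.0
```

Emit:
send_rows:
  moves:
    - [0.02,0.1,0,0,0,0]
    - [0.02,0.2,0,0,0,0]
    - [0.02,0.3,0,0,0,0]
    - [0.02,0.4,0,0,0,0]
    - [0.02,0.5,0,0,0,0]
    - [0.02,0.6,0,0,0,0]
    - [0.02,0.7,0,0,0,0]
    - [0.02,0.8,0,0,0,0]
    - [0.02,0.9,0,0,0,0]
    - [0.02,1.0,0,0,0,0]
    - [0.02,1.1,0,0,0,0]
    - [0.02,1.2,0,0,0,0]
    - [0.02,1.3,0,0,0,0]
    - [0.02,1.4,0,0,0,0]
    - [0.02,1.5,0,0,0,0]
    - [0.02,1.6,0,0,0,0]
    - [0.02,1.7,0,0,0,0]
    - [0.02,1.8,0,0,0,0]

```text
clock: 9.58
position: [565.2, 147.3, 58.2]
eef_rot: [[-1.0, 0.006, 0.001], [0.006, 1.0, -0.001], [-0.001, -0.001, -1.0]]
wrist_force: [-0.1, -5.2, 4.7]
grip_width: 0.673
finger_force: 45.0
```

Emit:
send_rows:
  moves:
    - [0.0,0.1,0,0,0,0]
    - [0,0.2,0,0,0,0]
    - [0,0.3,0,0,0,0]
    - [0,0.4,0,0,0,0]
    - [0,0.5,0,0,0,0]
    - [0,0.6,0,0,0,0]
    - [0,0.7,0,0,0,0]
    - [0,0.8,0,0,0,0]
    - [0,0.85,0,0,0,0]
    - [0,0.9,0,0,0,0]
    - [0,0.95,0,0,0,0]
    - [0,1.0,0,0,0,0]

```text
clock: 10.58
position: [565.3, 157.3, 58.2]
eef_rot: [[-1.0, 0.006, 0.001], [0.006, 1.0, -0.0], [-0.001, -0.0, -1.0]]
wrist_force: [1.2, -4.3, 3.5]
grip_width: 0.674
finger_force: 45.0
```

Emit:
send_rows:
  moves:
    - [0,0.05,0,0,0,0]
    - [0,0.1,0,0,0,0]
    - [0,0.15,0,0,0,0]
    - [0,0.2,0,0,0,0]
    - [0,0.25,0,0,0,0]
    - [0,0.3,0,0,0,0]

```text
clock: 11.08
position: [564.7, 160.6, 57.7]
eef_rot: [[-1.0, 0.006, -0.001], [0.006, 1.0, 0.0], [0.001, 0.0, -1.0]]
wrist_force: [0.4, -0.5, -1.9]
grip_width: 0.674
finger_force: 45.0
```

The plate dropped at y≈160.6. Following it down.

Emit:
send_rows:
  moves:
    - [0,0,0.05,0,0,0]
    - [0,0,0.1,0,0,0]
    - [0,0,0.15,0,0,0]
    - [0,0,0.15,0,0,0]

```text
clock: 11.42
position: [564.6, 160.6, 56.5]
eef_rot: [[-1.0, 0.006, -0.001], [0.006, 1.0, 0.0], [0.001, 0.0, -1.0]]
wrist_force: [-4.8, -0.1, 2.5]
grip_width: 0.67
finger_force: 45.0
```

Emit:
send_rows:
  moves:
    - [0.05,0,0,0,0,0]
    - [0.07,0,0,0,0,0]
    - [0.07,0,0.03,0,0,0]
    - [0.07,0,0.03,0,0,0]

```text
clock: 11.75
position: [564.5, 160.5, 56.3]
eef_rot: [[-1.0, 0.006, 0.001], [0.006, 1.0, 0.0], [-0.001, 0.0, -1.0]]
wrist_force: [-1.0, 1.1, 2.4]
grip_width: 0.669
finger_force: 45.0
```

Emit:
send_rows:
  moves:
    - [0.05,0,0,0,0,0]
    - [0.1,0,0,0,0,0]
    - [0.1,0,0,0,0,0]
    - [0.1,0,0,0,0,0]

```text
clock: 12.08
position: [562.4, 160.3, 55.3]
eef_rot: [[-1.0, 0.006, -0.002], [0.006, 1.0, -0.0], [0.002, -0.0, -1.0]]
wrist_force: [-0.7, -1.0, -5.2]
grip_width: 0.672
finger_force: 45.0
```

Run:
```python
from cell import eyes
import cv2,numpy as np
c=eyes.camera("top")["pixels"];s=eyes.camera("side")["pixels"]
a=cv2.resize(c[145:215,180:240],(480,560),interpolation=cv2.INTER_CUBIC)
b=cv2.resize(s[125:195,195:275],None,fx=8,fy=8,interpolation=cv2.INTER_CUBIC)
cv2.imwrite("pics/s3.png",b)
```

```text
(no output)
```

View pics/s3.png

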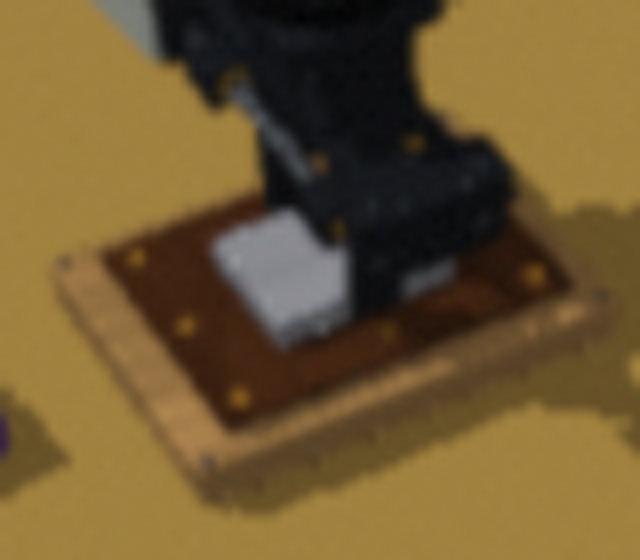

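The plate is in the pocket and free (z 55.3, no contact force). Lowering it to the floor.

Emit:
send_rows:
  moves:
    - [0,0,0.05,0,0,0]
    - [0,0,0.1,0,0,0]
    - [0,0,0.15,0,0,0]
    - [0,0,0.15,0,0,0]
    - [0,0,0.15,0,0,0]

```text
clock: 12.6
position: [563.2, 160.4, 54.5]
eef_rot: [[-1.0, 0.006, -0.0], [0.006, 1.0, -0.0], [0.0, -0.0, -1.0]]
wrist_force: [0.6, -1.0, -4.9]
grip_width: 0.673
finger_force: 45.0
```

Emit:
send_rows:
  moves:
    - [0,0,0.05,0,0,0]
    - [0,0,0.08,0,0,0]
    - [0,0,0.08,0,0,0]
    - [0,0,0.08,0,0,0]

```text
clock: 12.93
position: [563.2, 160.4, 53.8]
eef_rot: [[-1.0, 0.006, -0.0], [0.006, 1.0, 0.0], [0.0, 0.0, -1.0]]
wrist_force: [-0.2, 0.1, -4.6]
grip_width: 0.672
finger_force: 45.0
```

Emit:
send_rows:
  moves:
    - [0,0,0.04,0,0,0]
    - [0,0,0.06,0,0,0]
    - [0,0,0.06,0,0,0]
    - [0,0,0.06,0,0,0]

```text
clock: 13.27
position: [563.3, 160.4, 53.4]
eef_rot: [[-1.0, 0.006, 0.0], [0.006, 1.0, -0.0], [-0.0, -0.0, -1.0]]
wrist_force: [-0.8, -0.6, -3.2]
grip_width: 0.674
finger_force: 45.0
```

Emit:
send_rows:
  moves:
    - [0,0,0.02,0,0,0]
    - [0,0,0.04,0,0,0]
    - [0,0,0.04,0,0,0]
    - [0,0,0.04,0,0,0]

```text
clock: 13.6
position: [563.3, 160.4, 53.3]
eef_rot: [[-1.0, 0.006, 0.0], [0.006, 1.0, -0.0], [-0.0, -0.0, -1.0]]
wrist_force: [-4.6, -1.4, 4.6]
grip_width: 0.671
finger_force: 45.0
```

Emit:
send_rows:
  moves:
    - [0,0,0,0,0,0]
    - [0,0,0,0,0,0]
    - [0,0,0,0,0,0]
    - [0,0,0,0,0,0]
    - [0,0,0,0,0,0]
    - [0,0,0,0,0,0]
  grip: 1

```text
clock: 14.1
position: [563.3, 160.4, 52.8]
eef_rot: [[-1.0, 0.006, 0.0], [0.006, 1.0, 0.0], [-0.0, 0.0, -1.0]]
wrist_force: [0.4, 0.8, 0.1]
grip_width: 1.0
finger_force: 0.0
```

Released. Raising the gripper and moving aside (toward −x, −y) for a look.

Emit:
send_rows:
  moves:
    - [0,0,-2,0,0,0]
    - [0,0,-5,0,0,0]
    - [0,0,-8,0,0,0]
    - [0,-3,-11,0,0,0]
    - [0,-6,-13,0,0,0]
    - [0,-9,-15,0,0,0]
    - [0,-12,-15,0,0,0]
    - [0,-16,-15,0,0,0]
    - [0,-20,-15,0,0,0]
    - [0,-23,-15,0,0,0]
    - [0,-25,-15,0,0,0]
    - [0,-25,-15,0,0,0]
    - [0,-25,-15,0,0,0]

```text
clock: 15.18
position: [561.5, -90.0, 202.7]
eef_rot: [[-1.0, 0.008, -0.0], [0.008, 1.0, 0.0], [0.0, 0.0, -1.0]]
wrist_force: [0.3, 0.7, -1.2]
grip_width: 1.001
finger_force: 0.0
```

Run:
```python
from cell import eyes
from m import *
c=eyes.camera("top");s=eyes.camera("side")
K=6
im=cv2.resize(c["pixels"],None,fx=K,fy=K,interpolation=cv2.INTER_CUBIC).astype(int)
k=big((im[...,2]-im[...,0]<20)&(im[...,2]>60),(210*K,180*K)).reshape(-1,2)
print(cv2.minAreaRect(cast(c,(k+.5)/K-.5,38)[:,:2].astype(np.float32)))
a=cv2.resize(c["pixels"][145:215,180:240],(480,560),interpolation=cv2.INTER_CUBIC)[:280*2]
b=cv2.resize(s["pixels"][135:185,200:275],(600,400),interpolation=cv2.INTER_CUBIC)
cv2.imwrite("pics/f.png",np.hstack([cv2.resize(a,(300,350)),cv2.resize(b,(500,350))]))
```

```text
((563.9960327148438, 158.833740234375), (65.908935546875, 90.14957427978516), 89.62862396240234)
```

View pics/f.png

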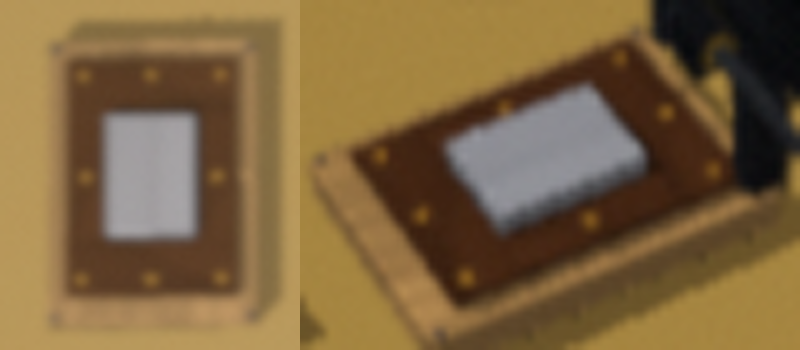

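The plate sits square in the pocket (top crop, centre about (150,175)) and looks flat in the side crop, with the gripper clear of it. Handing in.

```bash
python3 -c "
from cell import ticket
print(ticket.sign_off())"
```

```text
the job is handed in; nothing more can be done
None
```

The job is handed in, verdict not shown: the plate is in the pocket and released, flat by the last pictures and the final TCP height, after sliding across the rim at about 10 N at most by the wrist readings (checked at the end of each move).

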